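# Unlock the finds box: dial to the deep notch, pull out the shackle and present it

## Robot

A 6-joint arm with a two-finger parallel gripper is mounted at the origin on the work surface; the furniture and walls round the work are solid. World frame = base frame: x ahead of the robot, y to its left, z up, the work surface at z = 0. Lengths are in m, angles in rad, forces in N, time in s.
With the tool pointing down it reaches from about 0.375 to 0.9 m from the base axis. Payload 3.1 kg.
Tool frame: the origin (TCP) lies on the front face of the gripper's body, between the roots of the fingers; the fingertips stand 70 mm ahead of it and the grasp point (between the pads) lies 51 mm ahead of it; z points along the fingers, y is the line along which they close (so a half turn about z gives the same grasp; the last joint's range is limited). The gripper opens to 87 mm and grips with 3 to 60 N. Pads are 19 mm wide; open, the fingers measure 117 mm over their backs; the gripper's body (75 mm by 190 mm) begins 51 mm behind the grasp point.
Start: joints at [-0.178, 0.527, 1.433, -0, 1.181, -0.178], TCP at [0.625, 0, 0.292] pointing down, gripper open.
Joint ranges: [-3.08, 3.08], [-0.75, 2.2], [0.22, 2.44], [-1.43, 4.57], [0, 2.65], [-2.85, 2.85]. Speed limits (rad/s): [2.79, 2.79, 3.14, 3.14, 3.14, 3.14].

## Interface

Orientations are given as a unit quaternion [x, y, z, w].
In Python, from rig import robot, cams, ticket gives the robot as it stands. The module is installed in compiled form; this text tells all that it offers.
- The arm moves only by the shell command python3 -m crank 'ROWS' [FORCE]. ROWS is JSON, a list of rows, each a list of 7 numbers: the shift along the tool's x, y, z in cm, then the turn, a rotation vector about the tool's x, y, z in rad, then the closure, from 0 (fully open) to 1 (shut). A call has 1 to 5 rows; each row shifts and turns the commanded pose from where the row before left it, along the tool's axes as they then stand; what a row does not reach is not made up. A row lasts 1/8 s, in which the tool goes at most 62.5 mm and 10.7 degrees, less where a joint would pass 70% of its speed; a pose out of reach is approached as far as the arm can. A call is refused whole if a number of a shift passes 6.25 or a number of a turn 0.188, either way. A call with a gripper value outside its range is refused whole. The fingers move at their own pace and stop on an object; FORCE is the grip in N (left out, the last holds). Time passes only in rows, so rows that do not move let the fingers close. It gives the time, the measured TCP pose, the force, the opening and the grip force at its end, in the units of the state.
- robot.get_obs(): the state, without advancing time (a new reading comes with each control period).
- cams.camera(name): name is "scene" or "side" or "wrist"; returns the picture (400x640x3 uint8, red, green, blue); there is no depth.
- cams.camera_info(name): a dict with "intrinsics" (3x3 intrinsics, pixels), "pose" (4x4, takes a point from camera to world coordinates). Camera axes: x right, y down, z forward; pixel columns grow to the right and rows downward; lengths in m; the calibration is good to about 2 mm. A picture is of the moment at which its call begins: read the wrist's pose just before it. camera_info takes no time and is no camera call; for the wrist camera it gives the pose at the moment of the call.
- ticket.hand_in(): hands the job in; it is judged then, once.
The state is a dict: "time": time; "q": joint angles; "joint_velocities": joint speeds; "joint_torque": joint torques, N m; "position": TCP position; "tool_rot": TCP orientation; "ft_force": force on the tool from outside, world axes, zero at the start; "moment": the same for the moment, N m; "grip_width": finger opening in m; "grip_force": force on a finger pad.
Only numpy, scipy, OpenCV 4.12 (cv2) and the standard library are available. Lean on these libraries where they do the work, as an engineer would, in place of code of your own. Each camera call takes 0.05 s, during which the arm holds its last target. There are 200 camera calls.

## Task

The wooden finds box is locked by a dial lock on its front. Turn the black dial clockwise (seen from above), click by click, until its white line points at the red mark and the dial drops into its deep notch, then pull the steel shackle straight up out of the lock and present it: finish while still holding it in the gripper, upright and still, at least 10 cm higher than it sat. Leave the dial at the mark, and do not disturb the two sample vials or the brown find standing nearby.

Things in the scene. Friction and masses are not known exactly. Their poses are not given: they have to be found in the camera images.
- lock: Fixed grey lock housing, 56 (x) x 207 (y) x 39 mm, with the closed wooden finds box (139 x 209 x 39 mm) behind it at +x; origin under the centre of the housing on the work surface, z up, +y towards the dial end, -y towards the shackle end. A 3 mm steel hasp strap from the box lies over the shackle half of the housing. The red mark is a short line on the housing top between dial and shackle, 38 mm from the dial axis towards -y.
- dial (a joint): Angle of the dial (rad) about its vertical axis at lock (0, 50 mm): 0 when the white line points at the red mark (the deep notch), growing as it is turned clockwise seen from above; it starts between -1.6 and -0.5. Spring clicks come every 24 degrees (0.42 rad: about -1.47, -1.05, -0.63), then the deep notch at 0, which is wider, pulls the dial in from about 0.3 rad away and holds it with some 0.08 rad of play; turning takes up to about 0.2 N m. End stops at -2.2 and 1.2.
- dial_grip (a point): Point to grip on the dial's bar handle, on the dial axis, 74 mm above the work surface. The handle is an upright bar 14 mm thick (point x) x 44 mm long (point y), from 49 to 85 mm above the work surface, on a round black skirt of 26 mm radius (top at 49 mm). It turns with the dial; the white line points along -y of the point.
- shackle_grip (a point): Centre of the shackle's top bar, 90 mm above the work surface while seated. The bar is 10 mm thick (point x), 50 mm long (point y) and 10 mm high; two 10 mm square legs under its ends, 40 mm apart, reach 84 mm below this point. The legs stand 33 mm deep in two 13 mm sockets of the lock (bar centre at lock (0, -45 mm)); it weighs 0.08 to 0.17 kg. A bolt inside the lock holds the shackle (about 3 mm of play) until the dial sits in its deep notch.
- vial_black_mid (a point): Centre of a standing sample vial with a black cap, 23 mm diameter, 54 mm high; loose, leave alone.
- vial_white_mid (a point): Centre of a standing sample vial with a white cap, 23 mm diameter, 54 mm high; loose, leave alone.
- find: Brown earthy find fragment, 22 x 33 x 18 mm, origin under its centre; loose, leave alone.
Not all that is in view belongs to the job. Of the things that look like the part that bears shackle_grip, the middle-sized one is meant.

How it is judged:
By the outcome, as a careful person would: the job done as asked, in the order asked, and still so for the second after the job is handed in, while the arm keeps its last pose, push and grip.
It also fails if it takes over 42 s, if anything falls off the work surface, if the arm or the gripper's body presses on something with over 40 N, if the wrist force passes 120 N, or if a joint passes its speed limit or range.

## Working session

There is one attempt and no reset: what is moved stays moved. The work goes in short steps, Python scripts to look and compute and a shell command to move; the robot and the scene stay as the last step left them, time stands still between calls to the robot, and variables do not carry over. Pictures are saved under pics/ and viewed, at most 10 in all, crops included, and the job is handed in when it is done.

```bash
mkdir -p pics; python3 - <<'E'
from rig import robot,cams
import cv2,numpy as np
o=robot.get_obs();print(o['time'],o['position'],o['tool_rot'],o['grip_width'])
for n in ['scene','side','wrist']:
    i=cams.camera_info(n);print(n,np.round(i['intrinsics'],1).tolist(),np.round(i['pose'],3).tolist())
    cv2.imwrite(f'pics/{n}0.png',cams.camera(n)[:,:,::-1])
E
```

```text
0.0 [6.24431517e-01 1.24314093e-04 2.91273117e-01] [ 7.07096727e-01  7.07116027e-01 -6.08769138e-04 -8.78282339e-04] 0.08728901929159934
scene [[372.0, 0.0, 324.9], [0.0, 372.0, 198.5], [0.0, 0.0, 1.0]] [[0.63, -0.292, 0.719, -0.248], [-0.776, -0.25, 0.579, -0.506], [0.011, -0.923, -0.384, 0.452], [0.0, 0.0, 0.0, 1.0]]
side [[425.3, 0.0, 321.5], [0.0, 425.3, 195.8], [0.0, 0.0, 1.0]] [[-0.987, -0.1, 0.124, 0.262], [-0.159, 0.606, -0.78, 0.727], [0.003, -0.789, -0.614, 0.668], [0.0, 0.0, 0.0, 1.0]]
wrist [[343.9, 0.0, 321.1], [0.0, 343.9, 205.0], [0.0, 0.0, 1.0]] [[1.0, 0.001, -0.002, 0.625], [0.0, -0.963, -0.268, 0.075], [-0.002, 0.268, -0.963, 0.384], [0.0, 0.0, 0.0, 1.0]]
```

View pics/scene0.png

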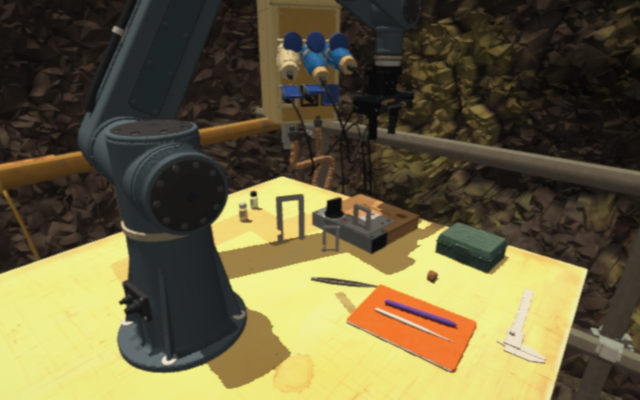

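View pics/side0.png

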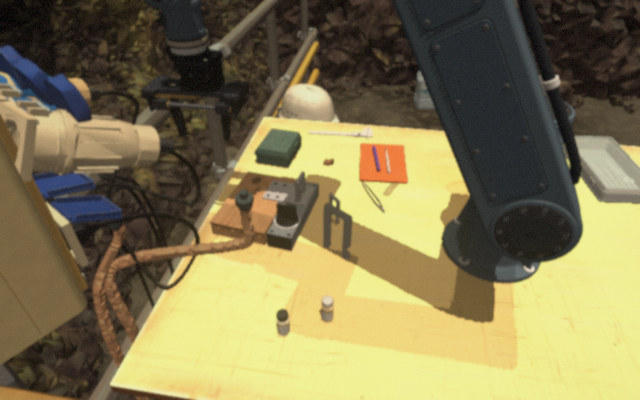

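View pics/wrist0.png

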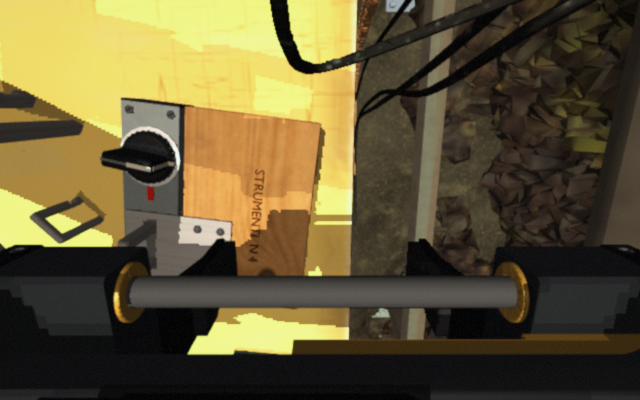

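The shackle seated in the lock is the middle-sized one: a larger frame stands on the robot side and a smaller one is nearby. In the wrist view the dial is at about (150,158), the red mark at (150,193), and the white line points right. Next I'll move the camera over the lock.

```bash
python3 -m crank '[[-2,-4.5,0,0,0,0,0],[-2,-4.5,0,0,0,0,0],[-2,-4.5,0,0,0,0,0],[-2,-3,0,0,0,0,0],[0,0,0,0,0,0,0]]'; python3 - <<'E'
from rig import robot,cams
import cv2,numpy as np
i=cams.camera_info('wrist');im=cams.camera('wrist');np.save('w1.npy',i['pose'])
cv2.imwrite('pics/w1.png',im[:,:,::-1]);print(np.round(i['pose'],4).tolist(),robot.get_obs()['position'])
E
```

```text
time: 0.78
position: [0.4579, -0.0804, 0.2921]
tool_rot: [0.708, 0.706, -0.0, -0.001]
ft_force: [0.8, 0.2, 0.1]
grip_width: 0.0866
grip_force: 0.0
[[1.0, -0.0017, -0.0029, 0.459], [-0.0024, -0.9634, -0.2679, -0.0059], [-0.0023, 0.2679, -0.9634, 0.3849], [0.0, 0.0, 0.0, 1.0]] [ 0.4596151  -0.08031668  0.29239607]
```

View pics/w1.png

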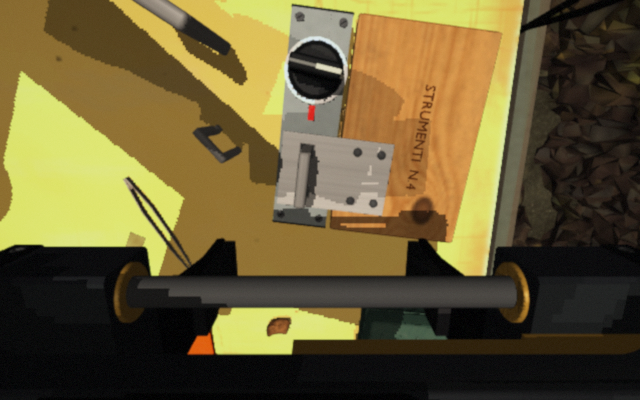

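The picture shows the dial at (317,68) with its white line pointing right and slightly down, the red mark at (311,113) and the shackle bar at (304,175). The large frame is at upper left (180,15). I'll enlarge it for exact pixels.

```bash
python3 - <<'E'
import cv2,numpy as np
a=cv2.imread('pics/w1.png')[0:230,265:405];b=cv2.imread('pics/wrist0.png')[90:260,90:240]
a=cv2.resize(a,None,fx=2.6,fy=2.6,interpolation=cv2.INTER_CUBIC);b=cv2.resize(b,None,fx=2.6,fy=2.6,interpolation=cv2.INTER_CUBIC)
c=np.zeros((600,800,3),np.uint8);c[:a.shape[0],:a.shape[1]]=a[:600];c[:b.shape[0],400:400+b.shape[1]]=b
cv2.imwrite('pics/z1.png',c)
E
```

```text
(no output)
```

View pics/z1.png

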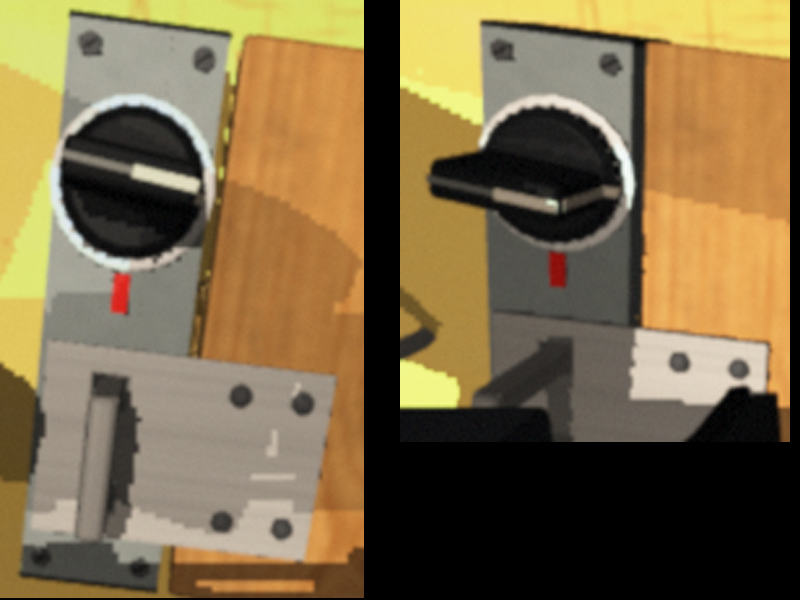

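```bash
cat > h.py <<'E'
import numpy as np
from rig import cams
K=np.array(cams.camera_info('wrist')['intrinsics'])
P0=np.array([[1,.001,-.002,.625],[0,-.963,-.268,.075],[-.002,.268,-.963,.384],[0,0,0,1]])
P1=np.load('w1.npy')
Z1=lambda u,v:(P1,265+u/2.6,v/2.6)
Z0=lambda u,v:(P0,90+(u-400)/2.6,90+v/2.6)
def ray(P,u,v): return P[:3,3],P[:3,:3]@np.linalg.solve(K,[u,v,1])
def tri(*obs):
    A=np.zeros((3,3));b=np.zeros(3)
    for o in obs:
        c,d=ray(*o);d=d/np.linalg.norm(d);M=np.eye(3)-np.outer(d,d);A+=M;b+=M@c
    return np.round(np.linalg.solve(A,b),4)
def onz(o,z):
    c,d=ray(*o);return np.round(c+d*(z-c[2])/d[2],4)
E
python3 - <<'E'
from h import *
print('tri TL',tri(Z1(70,12),Z0(482,22)),'TR',tri(Z1(230,33),Z0(643,40)),'red',tri(Z1(121,294),Z0(558,268)))
print('ring',tri(Z1(133,182),Z0(556,172)),'Lend',tri(Z1(65,153),Z0(430,178)),'Rend',tri(Z1(198,186),Z0(560,205)))
c=[onz(Z1(*p),.039) for p in((70,12),(230,33),(22,575),(157,590))];print(c)
e=(c[0]+c[1]-c[2]-c[3])/2;print('yaw of +y',np.arctan2(-e[0],e[1]),'len',np.hypot(*e[:2]),'ctr',sum(c)/4)
print('red',onz(Z1(121,294),.039),'ring',onz(Z1(133,182),.045))
print('bar ends top',onz(Z1(104,392),.095),onz(Z1(89,540),.095))
print('frame',tri((P1,148,0),(P1,148,0)+()) if 0 else onz((P1,220,45),.0), 'Lend',onz(Z1(65,153),.085),onz(Z1(198,186),.085))
E
```

```text
tri TL [0.4321 0.085  0.038 ] TR [0.4884 0.0792 0.032 ] red [ 0.4486 -0.0089  0.039 ]
ring [0.4535 0.0297 0.0406] Lend [0.4331 0.0336 0.085 ] Rend [0.4747 0.0241 0.0833]
[array([0.4322, 0.0848, 0.039 ]), array([0.4876, 0.0781, 0.039 ]), array([ 0.4075, -0.1198,  0.039 ]), array([ 0.4624, -0.1263,  0.039 ])]
yaw of +y -0.12140488419735597 len 0.20601638891117377 ctr [ 0.447425 -0.0208    0.039   ]
red [ 0.4489 -0.0094  0.039 ] ring [0.4537 0.0291 0.045 ]
bar ends top [ 0.4447 -0.0394  0.095 ] [ 0.4389 -0.089   0.095 ]
frame [0.3542 0.0581 0.    ] Lend [0.4332 0.0335 0.085 ] [0.4747 0.0238 0.085 ]
```

```bash
python3 - <<'E'
from h import *
for n in('scene','side'):
    i=cams.camera_info(n)
    W=np.linalg.inv(i['pose'])
    for b in((.36,.055),(.32,.085)):
        for z in(0,.08,.1,.12,.14):
            p=i['intrinsics']@(W@[*b,z,1])[:3];print(n,b,z,np.round(p[:2]/p[2]))
from rig import robot;print(np.round(robot.get_obs()['q'],3))
E
```

```text
scene (0.36, 0.055) 0 [302. 238.]
scene (0.36, 0.055) 0.08 [302. 209.]
scene (0.36, 0.055) 0.1 [302. 201.]
scene (0.36, 0.055) 0.12 [301. 194.]
scene (0.36, 0.055) 0.14 [301. 186.]
scene (0.32, 0.085) 0 [282. 240.]
scene (0.32, 0.085) 0.08 [281. 211.]
scene (0.32, 0.085) 0.1 [281. 203.]
scene (0.32, 0.085) 0.12 [281. 195.]
scene (0.32, 0.085) 0.14 [280. 187.]
side (0.36, 0.055) 0 [325. 245.]
side (0.36, 0.055) 0.08 [325. 218.]
side (0.36, 0.055) 0.1 [325. 211.]
side (0.36, 0.055) 0.12 [326. 204.]
side (0.36, 0.055) 0.14 [326. 196.]
side (0.32, 0.085) 0 [341. 257.]
side (0.32, 0.085) 0.08 [342. 230.]
side (0.32, 0.085) 0.1 [343. 223.]
side (0.32, 0.085) 0.12 [343. 215.]
side (0.32, 0.085) 0.14 [344. 207.]
[-0.413  0.315  1.817  0.     1.009 -0.412]
```

```bash
python3 - <<'E'
import cv2,numpy as np
a=cv2.imread('pics/scene0.png')[180:255,260:360];b=cv2.imread('pics/side0.png')[175:275,300:400]
f=lambda a:cv2.resize(a,None,fx=4,fy=4,interpolation=cv2.INTER_CUBIC)
a=f(a);b=f(b);c=np.zeros((400,800,3),np.uint8);c[:a.shape[0],:400]=a;c[:400,400:]=b
cv2.imwrite('pics/z2.png',c)
E
```

```text
(no output)
```

View pics/z2.png

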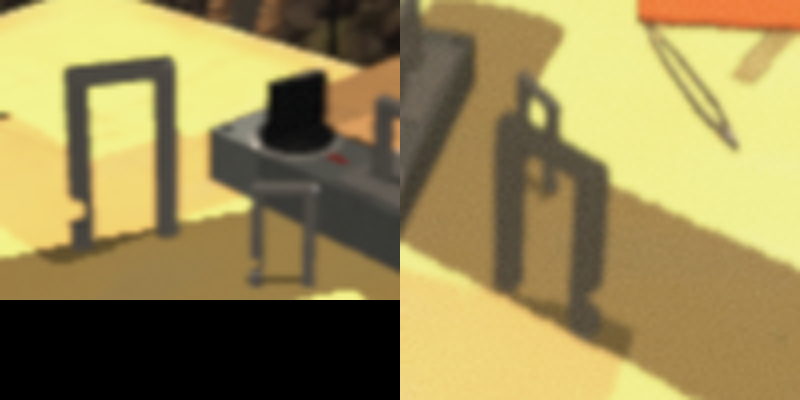

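The large frame's legs stand at about (0.36,0.055) and (0.32,0.085), and it is about 0.118 m high. If I grip the dial with the grasp point at z≈0.08, the gripper body stays at 0.131 and clears it. The dial reads about -1.46 rad.

```bash
python3 -m crank '[[5.5,-0.3,3,0,0,0,0.4],[5.4,-0.3,3,0,0,0,0.4],[0,0,0,0,0,-0.17,0.4],[0,0,0,0,0,-0.17,0.4],[0,0,0,0,0,-0.17,0.4]]' 40; python3 -m crank '[[0,0,0,0,0,-0.17,0.4],[0,0,0,0,0,-0.17,0.4],[0,0,0,0,0,-0.17,0.4],[0,0,0,0,0,-0.17,0.4],[0,0,0,0,0,-0.15,0.4]]'; cat >> h.py <<'E'
from rig import robot
from scipy.spatial.transform import Rotation as R
def to(x,y,z,yaw):
    "tool shift (cm) and z turn to reach TCP x,y,z with tool-y at world angle yaw"
    o=robot.get_obs();r=R.from_quat(o['tool_rot']);a=r.as_matrix()
    cy=np.arctan2(a[1,1],a[0,1]);d=np.array([x,y,z])-o['position']
    print('t',o['time'],'pos',np.round(o['position'],4),'yaw',round(cy,3),'shift',np.round(100*a.T@d,2),'turn',round(-(yaw-cy),3),'tilt',np.round(a[:,2],3),'w',o['grip_width'],'q6',o['q'][5],'F',o['ft_force'],'M',o['moment'])
E
python3 -c "
from h import *
to(.4534,.0288,.131,1.34)"
```

```text
time: 1.45
position: [0.4555, 0.0299, 0.2321]
tool_rot: [0.503, 0.864, 0.0, 0.0]
ft_force: [-0.1, -0.2, -0.5]
grip_width: 0.0534
grip_force: 0.0
time: 2.08
position: [0.4555, 0.0295, 0.2322]
tool_rot: [0.112, 0.994, 0.0, 0.001]
ft_force: [-0.0, 0.4, 0.2]
grip_width: 0.0524
grip_force: 0.0
t 2.075 pos [0.4555 0.0295 0.2322] yaw 1.346 shift [ 0.2  -0.12 10.12] turn 0.006 tilt [ 0.001  0.    -1.   ] w 0.05243394374215555 q6 -1.527507170317432 F [-0.02125544  0.35772107  0.22352861] M [ 0.11400506 -0.02909092 -0.0305135 ]
```

```bash
python3 -m crank '[[0.2,-0.1,5,0,0,0,0.4],[0,0,3,0,0,0,0.4],[0,0,2.1,0,0,0,0.4],[0,0,0,0,0,0,0.4]]' 40; python3 -m crank '[[0,0,0,0,0,0,1],[0,0,0,0,0,0,1],[0,0,0,0,0,0,1],[0,0,0,0,0,0,1]]' 40
python3 -c "
from h import *
to(.4534,.0288,.131,1.34)"
```

```text
time: 2.58
position: [0.4522, 0.029, 0.1298]
tool_rot: [0.115, 0.993, 0.0, -0.001]
ft_force: [-0.1, 0.6, 0.1]
grip_width: 0.0525
grip_force: 0.0
time: 3.08
position: [0.452, 0.0283, 0.1318]
tool_rot: [0.115, 0.993, -0.0, 0.001]
ft_force: [-0.4, -0.6, -0.5]
grip_width: 0.0199
grip_force: 0.0
t 3.075 pos [0.452  0.0283 0.1318] yaw 1.34 shift [-0.12  0.08  0.08] turn -0.0 tilt [ 0.001 -0.    -1.   ] w 0.019944914797295033 q6 -1.5251075365503413 F [-0.3807524  -0.64579741 -0.50675411] M [ 0.06224589 -0.0883928  -0.00939286]
```

```bash
python3 -m crank '[[0,0,0,0,0,0,1],[0,0,0,0,0,0,1],[0,0,0,0,0,0.1,1],[0,0,0,0,0,0.1,1],[0,0,0,0,0,0.1,1]]' 50
python3 -m crank '[[0,0,0,0,0,0.1,1],[0,0,0,0,0,0.1,1],[0,0,0,0,0,0.1,1],[0,0,0,0,0,0.1,1],[0,0,0,0,0,0.1,1]]'
python3 -c "
from h import *
to(.4534,.0288,.131,-.121)"
```

```text
time: 3.7
position: [0.452, 0.0281, 0.1317]
tool_rot: [0.264, 0.965, -0.0, 0.0]
ft_force: [-1.1, -1.8, 4.9]
grip_width: 0.014
grip_force: 50.0
time: 4.32
position: [0.4521, 0.0283, 0.1317]
tool_rot: [0.495, 0.869, 0.0, 0.0]
ft_force: [-0.7, -0.4, 4.8]
grip_width: 0.0137
grip_force: 50.0
t 4.325 pos [0.4521 0.0283 0.1317] yaw 0.536 shift [-0.02  0.13  0.07] turn 0.657 tilt [ 0.001  0.    -1.   ] w 0.013705325009125727 q6 -0.7217232444622059 F [-0.69291667 -0.38280612  4.79680521] M [-0.09514113  0.01701271 -0.00518851]
```

```bash
python3 -m crank '[[0,0,0,0,0,0.13,1],[0,0,0,0,0,0.13,1],[0,0,0,0,0,0.13,1],[0,0,0,0,0,0.13,1],[0,0,0,0,0,0.13,1]]'
python3 -m crank '[[0,0,0,0,0,0,1],[0,0,0,0,0,0,1]]'
python3 -c "
from h import *
to(.4534,.0288,.131,-.121)"
```

```text
time: 4.95
position: [0.4525, 0.0284, 0.1317]
tool_rot: [0.746, 0.665, 0.001, 0.001]
ft_force: [0.2, -0.7, 4.0]
grip_width: 0.0139
grip_force: 50.0
time: 5.2
position: [0.4525, 0.0283, 0.1317]
tool_rot: [0.744, 0.668, 0.001, 0.001]
ft_force: [0.8, 0.8, 4.6]
grip_width: 0.0137
grip_force: 50.0
t 5.2 pos [0.4525 0.0283 0.1317] yaw -0.108 shift [0.06 0.09 0.07] turn 0.013 tilt [ 0.002 -0.    -1.   ] w 0.013672191834276126 q6 -0.07732581828673836 F [0.84653811 0.80440751 4.63382531] M [ 0.0785701  -0.10436967  0.02048962]
```

```bash
python3 -m crank '[[0,0,0,0,0,0,0.4],[0,0,0,0,0,0,0.4],[0,0,0,0,0,0,0.4],[0,0,-5,0,0,0,0.4],[0,0,-5,0,0,0,0.4]]'; python3 -m crank '[[-4.7,-0.2,-2.5,0,0,0,0.4],[-4.7,-0.2,-2.5,0,0,0,0.4],[0,0,0,0,0,0,0.4]]'; python3 - <<'E'
from h import *
import cv2
i=cams.camera_info('wrist');im=cams.camera('wrist');np.save('w2.npy',i['pose'])
cv2.imwrite('pics/w2.png',im[:,:,::-1])
cv2.imwrite('pics/w2z.png',cv2.resize(im[0:240,215:415,::-1],None,fx=2.5,fy=2.5,interpolation=cv2.INTER_CUBIC))
to(.4418,-.0648,.141,-.121)
E
```

```text
time: 5.82
position: [0.4512, 0.0284, 0.2315]
tool_rot: [0.745, 0.667, -0.001, -0.001]
ft_force: [1.3, -0.3, -0.6]
grip_width: 0.0503
grip_force: 0.0
time: 6.2
position: [0.4384, -0.0674, 0.2831]
tool_rot: [0.746, 0.666, 0.001, 0.002]
ft_force: [-0.7, 0.8, -0.4]
grip_width: 0.0522
grip_force: 0.0
t 6.25 pos [ 0.4376 -0.0658  0.2819] yaw -0.113 shift [ 0.15  0.39 14.09] turn 0.008 tilt [ 0.002 -0.    -1.   ] w 0.05201097521109376 q6 -0.29001229486151847 F [-1.04465805 -0.59687991 -0.2567385 ] M [ 0.00449399 -0.00543122 -0.01611894]
```

View pics/w2z.png

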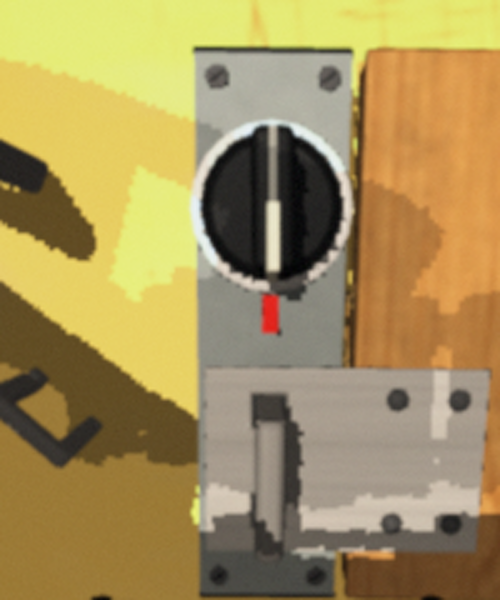

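The dial's white line points straight at the red mark, line (272,235) and mark (270,314), so the dial is in its notch. Next I'll refine the bar position from this view and descend.

```bash
python3 - <<'E'
from h import *
P2=np.load('w2.npy');Z2=lambda u,v:(P2,215+u/2.5,v/2.5)
a,b=onz(Z2(271,420),.095),onz(Z2(270,548),.095);print(a,b,(a+b)/2)
print('tri far end',tri(Z1(104,392),Z0(550,345),Z2(271,420)))
c=(a+b)/2
to(c[0],c[1],.141,-.121)
E
python3 -m crank '[[0.1,0.4,5,0,0,0.01,0.4],[0,0,4,0,0,0,0.4],[0,0,0,0,0,0,0.4]]'
python3 -c "
from h import *
to(.4418,-.0648,.141,-.121)"
```

```text
[ 0.4448 -0.0404  0.095 ] [ 0.4395 -0.0844  0.095 ] [ 0.44215 -0.0624   0.095  ]
tri far end [ 0.4424 -0.0453  0.0399]
t 6.25 pos [ 0.4376 -0.0658  0.2819] yaw -0.113 shift [ 0.39  0.39 14.09] turn 0.008 tilt [ 0.002 -0.    -1.   ] w 0.05201097521109376 q6 -0.29001229486151847 F [-1.04465805 -0.59687991 -0.2567385 ] M [ 0.00449399 -0.00543122 -0.01611894]
time: 6.62
position: [0.4391, -0.0621, 0.1885]
tool_rot: [0.748, 0.664, -0.002, -0.005]
ft_force: [1.1, 0.8, -0.1]
grip_width: 0.0521
grip_force: 0.0
t 6.625 pos [ 0.4391 -0.0621  0.1885] yaw -0.119 shift [-0.25  0.35  4.74] turn 0.002 tilt [-0.009  0.004 -1.   ] w 0.05207290831896555 q6 -0.27527105478678854 F [ 1.05629434  0.80564638 -0.12614257] M [-0.05457835 -0.03453472  0.0005598 ]
```

```bash
python3 -m crank '[[-0.1,0.2,2.6,0,0,0,0.4],[0,0,2,0,0,0,0.4],[0,0,0,0,0,0,0.4]]'
python3 -c "
from h import *
print(tri(Z1(104,392),Z0(485,395)))
to(.4418,-.0648,.141,-.121)"
```

```text
time: 7.0
position: [0.4432, -0.0646, 0.1453]
tool_rot: [0.748, 0.664, -0.0, -0.001]
ft_force: [-0.3, 0.8, -0.0]
grip_width: 0.052
grip_force: 0.0
[ 0.4449 -0.04    0.094 ]
t 7.0 pos [ 0.4432 -0.0646  0.1453] yaw -0.119 shift [-0.04 -0.14  0.43] turn 0.002 tilt [-0.002  0.001 -1.   ] w 0.052043052698077456 q6 -0.27636563328167785 F [-0.29570764  0.78413001 -0.01296498] M [-0.01428244 -0.02045435  0.01533904]
```

```bash
python3 -m crank '[[0,-0.05,0.4,0,0,0,0.4],[0,0,0,0,0,0,0.9],[0,0,0,0,0,0,1],[0,0,0,0,0,0,1],[0,0,0,0,0,0,1]]' 25;python3 -m crank '[[0,0,0,0,0,0,1],[0,0,0,0,0,0,1],[0,0,0,0,0,0,1]]'
python3 -c "
from h import *
to(.4418,-.0648,.141,-.121)"
```

```text
time: 7.62
position: [0.443, -0.0653, 0.1415]
tool_rot: [0.748, 0.663, 0.0, 0.0]
ft_force: [0.1, -0.6, -0.3]
grip_width: 0.0201
grip_force: 0.0
time: 8.0
position: [0.4429, -0.0653, 0.1414]
tool_rot: [0.748, 0.663, -0.0, -0.0]
ft_force: [-1.3, -0.1, 1.0]
grip_width: 0.0099
grip_force: 24.9
t 8.0 pos [ 0.4429 -0.0653  0.1414] yaw -0.12 shift [ 0.04 -0.12  0.04] turn 0.001 tilt [-0.  0. -1.] w 0.00992350179998237 q6 -0.27680513062720685 F [-1.29651984 -0.14386212  0.98201701] M [-0.03961768  0.05195996 -0.02183631]
```

Gripped at a width of 9.9 mm. I'll pull up slowly.

```bash
python3 -m crank '[[0,0,-0.3,0,0,0,1],[0,0,-0.4,0,0,0,1],[0,0,-0.5,0,0,0,1],[0,0,0,0,0,0,1]]' 35
python3 -c "
from h import *
to(.4418,-.0648,.141,-.121)"
```

```text
time: 8.5
position: [0.4432, -0.0653, 0.1538]
tool_rot: [0.748, 0.663, 0.0, 0.0]
ft_force: [-0.2, 0.1, -0.7]
grip_width: 0.0096
grip_force: 34.9
t 8.5 pos [ 0.4432 -0.0653  0.1538] yaw -0.12 shift [ 0.04 -0.15  1.28] turn 0.001 tilt [ 0.001 -0.    -1.   ] w 0.009553966978030725 q6 -0.27685997680067426 F [-0.16317061  0.14243224 -0.6716434 ] M [-0.01849496  0.02776719 -0.00553453]
```

It's free, with no bolt resistance.

```bash
python3 -m crank '[[0,0,-1.5,0,0,0,1],[0,0,-2,0,0,0,1],[0,0,-3,0,0,0,1],[0,0,-3.5,0,0,0,1],[0,0,-3,0,0,0,1]]'; python3 -m crank '[[0,0,-2,0,0,0,1],[0,0,0,0,0,0,1],[0,0,0,0,0,0,1],[0,0,0,0,0,0,1]]'
python3 - <<'E'
from h import *
import cv2
to(.4418,-.0648,.141,-.121)
a=cams.camera('wrist');b=cams.camera('side')
cv2.imwrite('pics/end.png',np.hstack([cv2.resize(a[:,100:540],(400,364)),cv2.resize(b[100:360,150:436],(400,364))])[:,:,::-1])
E
```

```text
time: 9.12
position: [0.4428, -0.0652, 0.2845]
tool_rot: [0.748, 0.663, 0.0, 0.0]
ft_force: [0.4, -0.9, -2.5]
grip_width: 0.0093
grip_force: 34.9
time: 9.62
position: [0.4423, -0.065, 0.3022]
tool_rot: [0.748, 0.663, -0.001, -0.001]
ft_force: [0.2, -0.2, -0.7]
grip_width: 0.0096
grip_force: 34.9
t 9.625 pos [ 0.4423 -0.065   0.3022] yaw -0.12 shift [ 1.000e-02 -1.000e-02  1.612e+01] turn 0.001 tilt [-0.002  0.001 -1.   ] w 0.00958153639729377 q6 -0.2768012881835121 F [ 0.16588426 -0.22858733 -0.73314491] M [-0.00575313 -0.00182916  0.01354099]
```

View pics/end.png

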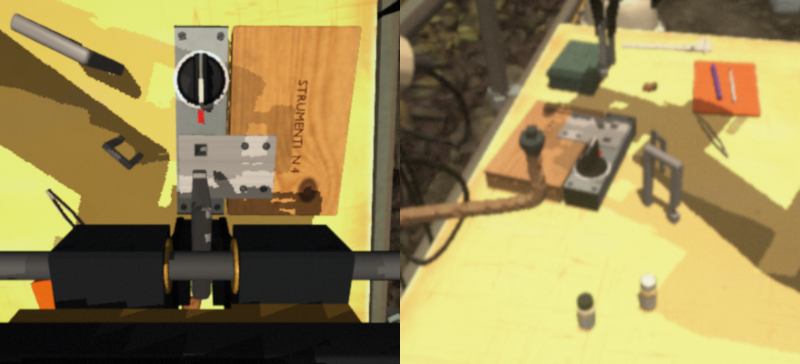

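The shackle is out of its sockets and held upright 16 cm above its seat. The dial is still at the mark, and the vials, the find and the decoy frames are undisturbed. I'll hand it in.

```bash
python3 -c "
from rig import ticket
print(ticket.hand_in())"
```

```text
the job is handed in; nothing more can be done
None
```

Job handed in at about 9.7 s: the dial sits at the red mark, and the shackle is out of the lock, held upright and still about 16 cm above its seat, with the vials and the find undisturbed; the hand-in returned no verdict.

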